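# Shift the potting-soil mixer into third and start it

## Robot

A 7-joint arm with a two-finger parallel gripper is mounted at the origin on the work surface. World frame = base frame: x ahead of the robot, y to its left, z up, the work surface at z = 0. Lengths are in m, angles in rad, forces in N, time in s.
With the tool pointing down it reaches from about 0.425 to 1.025 m from the base axis. Payload 9.4 kg.
Tool frame: the origin (TCP) lies midway between the tips of the shut fingers; the grasp point (between the pads) lies 19 mm behind it; z points along the fingers, y is the line along which they close (so a half turn about z gives the same grasp; the last joint's range is limited). The gripper opens to 85 mm and grips with 20 to 120 N. Pads are 22 mm wide; open, the fingers measure 114 mm over their backs; the gripper's body (76 mm by 85 mm) begins 54 mm behind the grasp point. The pads swing forward as they close: fully open they stand 13 mm farther back than shut.
Start: joints at [1.086, 0.599, -0.003, 1.599, 0.002, 0.943, -0.08], TCP at [0.288, -0.666, 0.207] pointing down, gripper open.
Joint ranges: [-2.57, 2.57], [-0.35, 1.97], [-1.29, 1.29], [0.11, 2.56], [-1.05, 4.19], [0.11, 1.86], [-2.63, 2.63]. Speed limits (rad/s): [2.22, 2.22, 3.01, 3.01, 3.14, 3.14, 3.14].

## Interface

Orientations are given as [roll, pitch, yaw] about the fixed x, y, z axes, in that order (R = Rz(yaw) Ry(pitch) Rx(roll)).
In Python, from bench import ctrl gives the robot as it stands.
- The arm moves only by the tool servo_tool, never from a script. Its argument "moves" is a list of rows, each a list of 7 numbers: the turn, a rotation vector about the tool's x, y, z in rad, then the shift along the tool's x, y, z in mm, then the closure in counts, from 0 (fully open) to 255 (shut). In form: [[rx, ry, rz, tx, ty, tz, fingers], ...]. A call has 1 to 20 rows; each row is the pose to reach, as a shift and turn from the pose commanded when the call began, along the tool's axes at that moment; what a row does not reach only later rows make up. A row lasts 1/8 s, in which the tool goes at most 62.5 mm and 10.7 degrees, less where a joint would pass 70% of its speed; a pose out of reach is approached as far as the arm can. A call with a gripper value outside its range is refused whole. The fingers move at their own pace and stop on an object; "squeeze" is the grip in N (left out, the last holds). Time passes only in rows, so rows that repeat a pose let the fingers close. It gives the time, the measured TCP pose, the force, the opening and the grip force at its end, in the units of the state.
- ctrl.get_obs(): the state, without advancing time (a new reading comes with each control period).
- ctrl.camera(name): name is "scene" or "top"; returns a dict with "frame" (400x640x3 uint8, blue, green, red), "range_z" (400x640 float32, m along the optical axis (not along the pixel's ray), 0 where there is no reading), "camera_matrix" (3x3 intrinsics, pixels), "pose" (4x4, takes a point from camera to world coordinates). Camera axes: x right, y up, looking along -z (the intrinsics and any distortion apply to the point x, -y, -z); pixel columns grow to the right and rows downward; lengths in m; the calibration is good to about 2 mm. A picture is of the moment at which its call begins.
- ctrl.hand_in(): hands the job in; it is judged then, once.
Trained networks look in a picture, given as the dict that the camera call returned (one of the last four; its "shot" number tells which), for a name from the list of things; names that differ only in an ending like _2 or _b are one class to them, and where a whole thing is asked for, a point or a joint stands for the part that bears it (a point fixed in the world has none). Each returns a list of dicts, best first, with "score" (0 to 1); they miss things now and then, are a little off and sometimes report something else, mostly with a low value. They report only what shows in the picture. A call takes as long as a camera call.
- ctrl.recognise(picture, thing): "position" ([column, row] as shares, 0 to 1, of the picture: columns of its width, rows of its height, amid what is visible of it).
- ctrl.place_of(picture, thing): "position" ([column, row] as shares, 0 to 1, of the picture: columns of its width, rows of its height: a listed point, or the origin of a listed thing).
The state is a dict: "time_s": time; "qpos": joint angles; "joint_vel": joint speeds; "tau": joint torques, N m; "tool_pos": TCP position; "eef_rot": TCP orientation; "ft_force": force on the tool from outside, world axes, zero at the start; "ft_torque": the same for the moment, N m; "finger_gap": opening from 0.0 (shut) to 1.0 (fully open); "finger_force": force on a finger pad.
Only numpy, scipy, OpenCV 4.12 (cv2) and the standard library are available. Lean on these libraries where they do the work, as an engineer would, in place of code of your own. Each camera call takes 0.05 s, during which the arm holds its last target. There are 200 camera calls.

## Task

The bench soil mixer stands stopped with its gear lever somewhere in the left-hand leg of the H-shaped gate. Without gripping or forcing the lever, push it with your fingertips through the gate into third, the far slot on the right, until it is fully home, and only then press the green start button right down and let it come up again. Leave the red stop button and everything else on the bench as it is.

Things in the scene. Friction and masses are not known exactly. Their poses are not given: they have to be found in the camera images.
- gate_centre (a point): Centre of the mixer's H-gate, on top of its steel plate (100 x 90 mm), 140 mm above the bench. Axes: x = forward, away from the operator, y = left. The H has two legs along x at y = +20 (left) and -20 mm (right), to x = +-31 mm, joined at x = 0 by the neutral channel; all 18 mm wide. First = far left, second = near left, third = far right, fourth = near right (1 to 4 black dots).
- lid_centre (a point): Centre of the top of the white lid of the closed steel trough left of the gearbox, 183 mm above the bench; 230 mm (mixer x) by 320 mm (y); its handle sticks out 145 mm towards -x. Axes as gate_centre. Gearbox: green, 196 x 166 mm under the gate, 100 mm high; motor behind it, x = 90 to 275 mm, y = +-62 mm from the gate, 152 mm high. The whole machine is fixed.
- lever_knob (a point): Centre of the orange ball knob (36 mm across) on the gear lever, 200 mm from the lever's pivot, which lies 93 mm straight below gate_centre; stem 10 mm thick. With lever_across = a, lever_along = b the knob lies, from the pivot in the mixer's axes, at x = 200 sin b, y = -200 cos b sin a, z = 200 cos b cos a (mm).
- lever_across (a joint): Sideways tilt of the gear lever, rad: + is right (-y of the mixer), 0 = middle of the neutral channel, stops at +-0.255; about -0.18 to -0.255 in the left leg, 0.18 to 0.255 in the right leg. Stays where left; about 2 N at the knob moves it. Crosses freely only while lever_along is within +-0.04 (rounded corners help a little beyond).
- lever_along (a joint): Fore-and-aft tilt of the gear lever, rad: + is forward (+x of the mixer), 0 = neutral, stops at +-0.28 = fully home in a slot. Stays where left; about 2.5 N at the knob moves it. At the start anywhere from second (-0.27) through neutral to first (+0.27), in the left leg.
- start_top (a point): Centre of the upper face of the green start button (30 mm diameter cap in a black collar 46 mm wide) on the grey switch box (180 x 110 mm, 115 mm high) right of the gearbox, 137 mm above the bench; from gate_centre at x = -45, y = -146 mm in the mixer's axes. Pressed straight down.
- start (a joint): How far the start button is pressed, m: 0 = up, 0.006 = right down (about 5 N); springs back.
- stop_top (a point): Centre of the upper face of the red stop button (40 mm diameter) on the switch box, 90 mm beyond the green one, 137 mm above the bench. Not to be pressed.
- stop (a joint): How far the red stop button is pressed, m: 0 = up, 0.006 = right down.
- scoop: Teal hand scoop lying flat near the front of the gearbox, 260 mm long, 75 mm wide, up to 36 mm high; origin on its underside, blade to its +x (to +110 mm), handle to its -x (to -150 mm).
- succulent: Terracotta pot, 84 mm across and 70 mm high, with a small plant (115 mm in all), right of the switch box; origin under its centre.
- glass_jar: Glass jar with a cork lid, 70 mm across, 110 mm high, behind the switch box or a little right of that; origin under its centre.
- spray_bottle: Amber glass bottle with a black cap, 64 mm across, 170 mm high, behind the switch box or a little right of that; origin under its centre.
- bucket: White bucket, open, 140 mm across the rim, 130 mm high, at the right-hand side of the bench; origin under its centre.
- brush: Flat dusting brush with a wooden handle lying in front of the succulent, 200 mm long, 20 mm high; origin on its underside, half-way along, bristles to its +x.

How it is judged:
On the way, in this order (a step that is already met when the one before it is completed fails the run):
1. the lever is fully home in third (value of joint lever_across above 0.15 rad and value of joint lever_along above 0.245 rad), for 0.2 s.
2. the start button is pressed right down with the lever in third (all of step 1 and value of joint start above 0.0045 m), for 0.1 s.
At the end, for the whole second after the job is handed in: The lever stands fully home in third (lever_across above 0.15 rad, lever_along above 0.245 rad of 0.28) at rest, the start button has been pressed at least 4.5 mm after that and is up again, the stop button is up, and every other thing on the bench is within 20 mm of where it stood (all of step 1 and value of joint each of start, stop below 0.001 m and velocity of joint lever_along between -0.05 and 0.05 rad/s and not (distance of scoop from where it was at the start of the episode above 0.02 m) and not (distance of succulent from where it was at the start of the episode above 0.02 m) and not (distance of glass_jar from where it was at the start of the episode above 0.02 m) and not (distance of spray_bottle from where it was at the start of the episode above 0.02 m) and not (distance of bucket from where it was at the start of the episode above 0.02 m) and not (distance of brush from where it was at the start of the episode above 0.02 m)); the robot touches nothing.
It fails at once if start pressed while the lever is not home in third (value of joint start above 0.002 m and not (value of joint lever_across above 0.15 rad and value of joint lever_along above 0.245 rad)).
It fails at once if the stop button pressed (value of joint stop above 0.002 m).
It fails at once if the lever gripped or forced (over 35 N from the fingers) (contact force between the fingers and lever_along above 35 N).
It fails at once if the lever pushed with the arm or the body of the gripper instead of the fingers (contact force between the arm and lever_along above 2 N).
It fails at once if another thing on the bench moved by more than 20 mm or lifted (distance of any of scoop, succulent, glass_jar, spray_bottle, bucket, brush from where it was at the start of the episode above 0.02 m).
It also fails if it takes over 58 s, if anything falls off the work surface, if the arm or the gripper's body presses on something with over 40 N, if the wrist force passes 120 N, or if a joint passes its speed limit or range.

## Working session

There is one attempt and no reset: what is moved stays moved. The work goes in short steps, Python scripts to look and compute and a tool call to move; the robot and the scene stay as the last step left them, time stands still between calls to the robot, and variables do not carry over. Pictures are saved under pics/ and viewed, at most 10 in all, crops included, and the job is handed in when it is done.

Besides the shell and the picture viewer there is one more tool, called in YAML: its name, and indented under it one key for each argument. servo_tool: Moves the arm, as the interface text tells. Its arguments: {"type":"object","properties":{"moves":{"type":"array"},"squeeze":{"type":"number"}},"required":["moves"]}

```bash
mkdir -p pics
cat > h.py <<'E'
import numpy as np, cv2
from bench import ctrl
def w(p,u,v,z=None):
    K=p["camera_matrix"];T=p["pose"]
    d=np.array([(u-K[0,2])/K[0,0],-(v-K[1,2])/K[1,1],-1.])
    if z is None:
        r=p["range_z"][int(v)-1:int(v)+2,int(u)-1:int(u)+2]; return T[:3,:3]@(d*np.median(r))+T[:3,3]
    D=T[:3,:3]@d
    return T[:3,3]+D*(z-T[2,3])/D[2]
E
python3 - <<'E'
from h import *
np.set_printoptions(precision=4,suppress=True)
zs=dict(gate_centre=.14,lid_centre=.183,start_top=.137,stop_top=.137,lever_knob=None,scoop=0,succulent=0,glass_jar=0,spray_bottle=0,bucket=0,brush=0)
for c in("top","scene"):
    p=ctrl.camera(c); cv2.imwrite(f"pics/{c}0.png",p["frame"]); print(c,p["pose"][:3,3],p["camera_matrix"][0,0])
    for n,z in zs.items():
        for r in ctrl.place_of(p,n)[:1]:
            u,v=r["position"][0]*640,r["position"][1]*400
            print(n,round(r["score"],2),round(u),round(v),w(p,u,v,z))
o=ctrl.get_obs();print(o["time_s"],o["tool_pos"],o["eef_rot"])
E
```

```text
top [ 0.3261 -0.1288  1.919 ] 516.2762461741453
gate_centre 0.88 308 188 [ 0.5589 -0.123   0.14  ]
lid_centre 0.7 231 176 [0.5837 0.1403 0.183 ]
start_top 0.62 348 207 [ 0.4941 -0.2649  0.137 ]
stop_top 0.66 352 183 [ 0.5783 -0.2743  0.137 ]
lever_knob 0.54 296 168 [ 0.6093 -0.0823  0.2474]
scoop 0.8 305 240 [ 0.3814 -0.1182  0.    ]
succulent 0.93 380 213 [ 0.4902 -0.3923  0.    ]
glass_jar 0.74 387 177 [ 0.6269 -0.4177  0.    ]
spray_bottle 0.55 228 175 [0.6144 0.1806 0.    ]
bucket 0.21 307 191 [ 0.5658 -0.1202  0.    ]
brush 0.62 380 248 [ 0.3596 -0.3949  0.    ]
scene [1.1114 0.3464 1.4406] 512.8078432740214
gate_centre 0.91 314 203 [ 0.5606 -0.1386  0.14  ]
lid_centre 0.78 389 259 [0.5835 0.1395 0.183 ]
start_top 0.44 298 166 [ 0.4892 -0.2609  0.137 ]
stop_top 0.6 272 184 [ 0.5881 -0.2778  0.137 ]
lever_knob 0.62 316 206 [ 0.6127 -0.0876  0.2525]
scoop 0.94 355 183 [ 0.3564 -0.1343  0.    ]
succulent 0.58 273 167 [ 0.484  -0.3872  0.    ]
glass_jar 0.67 237 191 [ 0.6257 -0.4133  0.    ]
bucket 0.96 243 125 [ 0.4168 -0.5876 -0.    ]
brush 0.87 290 143 [ 0.3691 -0.4084  0.    ]
1.2 [ 0.2875 -0.6655  0.2072] [-3.1415  0.0001  0.4079]
```

View images.

Run:
```python
import cv2
a=cv2.imread("pics/top0.png");b=cv2.imread("pics/scene0.png")
cv2.imwrite("pics/tc.png",cv2.resize(a[120:270,180:430],None,fx=3.2,fy=3.2,interpolation=cv2.INTER_CUBIC))
cv2.imwrite("pics/sc.png",cv2.resize(b[100:300,200:460],None,fx=3,fy=3,interpolation=cv2.INTER_CUBIC))
```

```text
(no output)
```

View pics/tc.png

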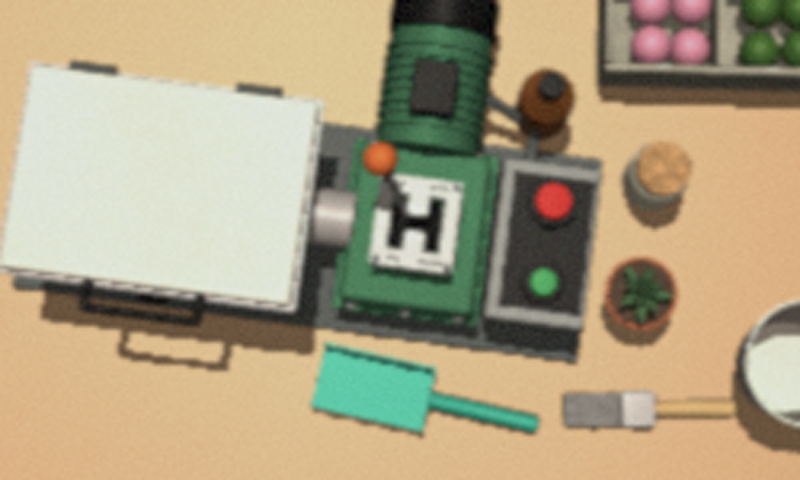

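View pics/sc.png

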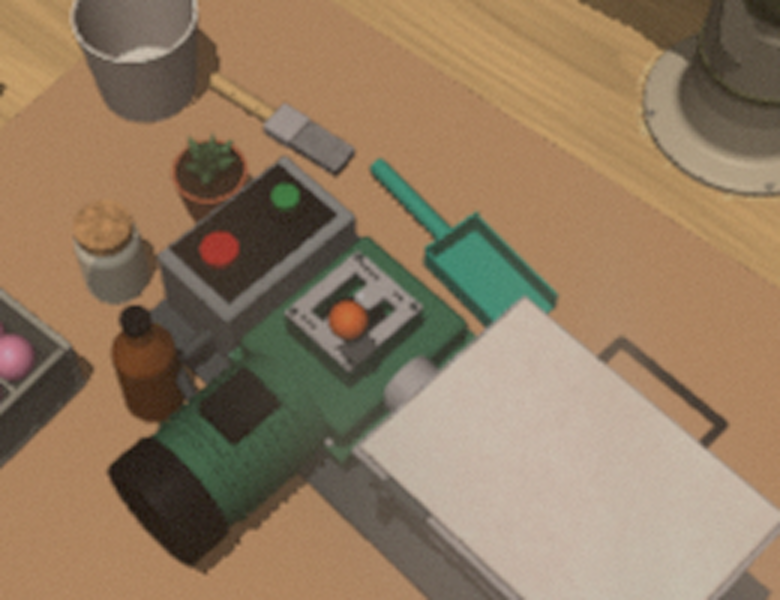

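The lever is in first: in the top picture the orange knob is at about (299,169) px and the gate at (310,189). The buttons are at (353,183) for red and (350,208) for green, and the mixer is turned slightly clockwise. Next I'll measure it more precisely by colour.

```bash
cat > m.py <<'E'
from h import *
from scipy import ndimage as nd
np.set_printoptions(precision=4,suppress=True)
def blob(p,cond,near,rad=30):
    hsv=cv2.cvtColor(p["frame"],cv2.COLOR_BGR2HSV).astype(int); m=cond(hsv)
    l,n=nd.label(m); V,U=np.mgrid[:400,:640]
    best=None
    for i in range(1,n+1):
        k=l==i
        if k.sum()<12: continue
        c=np.array([U[k].mean(),V[k].mean()])
        if np.hypot(*(c-near))<rad and (best is None or k.sum()>best[1].sum()): best=(c,k)
    return best
red=lambda h:((h[...,0]<5)|(h[...,0]>174))&(h[...,1]>165)
green=lambda h:(h[...,0]>50)&(h[...,0]<75)&(h[...,1]>110)&(h[...,2]>110)
orange=lambda h:(h[...,0]>5)&(h[...,0]<14)&(h[...,1]>170)&(h[...,2]>140)
white=lambda h:(h[...,1]<60)&(h[...,2]>140)
def ray(p,u,v):
    a=p["pose"][:3,3]; d=w(p,u,v,0.)-a; return a,d/np.linalg.norm(d)
def tri(rs):
    A=sum(np.eye(3)-np.outer(d,d) for a,d in rs);b=sum((np.eye(3)-np.outer(d,d))@a for a,d in rs)
    return np.linalg.solve(A,b)
E
python3 - <<'E'
from m import *
near={"top":dict(red=(353,183),green=(350,208),orange=(299,169),lid=(231,176)),"scene":dict(red=(273,183),green=(295,165),orange=(316,207),lid=(389,259))}
R=[]
for c in near:
    p=ctrl.camera(c);q=near[c]
    for n,f in(("red",red),("green",green),("orange",orange)):
        b=blob(p,f,q[n],12)
        if b is None: print(c,n,None);continue
        (u,v),k=b; print(c,n,k.sum(),u,v,w(p,u+.0,v,.137))
        if n=="orange": R.append(ray(p,u,v))
    b=blob(p,white,q["lid"],40)
    r=cv2.minAreaRect(np.argwhere(b[1])[:,::-1].astype(np.float32))
    k=b[1]; P=np.array([w(p,u,v,.183)[:2] for v,u in np.argwhere(k)])
    r=cv2.minAreaRect(P.astype(np.float32)*1000);print(c,"lid",r)
    b=blob(p,white,(312,190) if c=="top" else (318,204),25)
    if b: P=np.array([w(p,u,v,.14)[:2] for v,u in np.argwhere(nd.binary_closing(b[1],iterations=3))]);print("plate",cv2.minAreaRect(P.astype(np.float32)*1000))
print("knob",tri(R))
E
```

```text
top red 103 352.63106796116506 182.4757281553398 [ 0.5813 -0.2778  0.137 ]
top green 52 349.5 207.5 [ 0.4934 -0.2684  0.137 ]
top orange 66 298.25757575757575 168.83333333333334 [ 0.6242 -0.0868  0.137 ]
top lid ((579.3259887695312, 141.41078186035156), (321.3180236816406, 231.42724609375), 83.93579864501953)
plate ((554.6882934570312, -127.46926879882812), (94.6703872680664, 102.98384094238281), 83.84226989746094)
scene red 110 272.5181818181818 182.36363636363637 [ 0.5835 -0.2812  0.137 ]
scene green 41 294.5853658536585 164.82926829268294 [ 0.4941 -0.2717  0.137 ]
scene orange 82 315.3292682926829 205.32926829268294 [ 0.5623 -0.1321  0.137 ]
scene lid ((585.2550659179688, 131.45489501953125), (339.6471862792969, 227.76893615722656), 83.72265625)
plate ((548.1519165039062, -131.77394104003906), (86.91734313964844, 87.97694396972656), 84.00655364990234)
knob [ 0.607  -0.0908  0.2454]
```

servo_tool:
  moves:
    - [0,0,0,0,0,-60,255]
    - [0,0,0,0,0,-120,255]
    - [0,0,0.17,60,-40,-120,255]
    - [0,0,0.34,115,-75,-120,255]
    - [0,0,0.514,170,-112,-120,255]
    - [0,0,0.514,225,-148,-120,255]
    - [0,0,0.514,280,-185,-120,255]
    - [0,0,0.514,335,-221,-120,255]
    - [0,0,0.514,390,-257,-120,255]
    - [0,0,0.514,445,-293,-120,255]
    - [0,0,0.514,500,-330,-120,255]
    - [0,0,0.514,545,-360,-120,255]
    - [0,0,0.514,565,-372,-120,255]
    - [0,0,0.514,565,-372,-120,255]
    - [0,0,0.514,565,-372,-120,255]

```text
time_s: 3.18
tool_pos: [0.6583, -0.1005, 0.327]
eef_rot: [3.141, 0.001, -0.106]
ft_force: [-0.2, 0.0, -0.1]
finger_gap: 0.0
finger_force: 0.0
```

servo_tool:
  moves:
    - [0,0,0,0,0,55,255]
    - [0,0,0,0,0,105,255]
    - [0,0,0,0,0,112,255]
    - [0,0,0,-15,0,112,255]
    - [0,0,0,-22,0,112,255]
    - [0,0,0,-28,0,112,255]
    - [0,0,0,-34,0,112,255]
    - [0,0,0,-40,0,112,255]
    - [0,0,0,-46,0,112,255]
    - [0,0,0,-50,0,112,255]
    - [0,0,0,-50,0,112,255]

```text
time_s: 4.55
tool_pos: [0.6107, -0.0943, 0.2173]
eef_rot: [-3.141, -0.005, -0.106]
ft_force: [4.6, 0.9, 4.8]
finger_gap: -0.004
finger_force: 2.2
```

```bash
cat >> m.py <<'E'
YAW=-.1066;F=np.array([np.cos(YAW),np.sin(YAW)]);L=np.array([-F[1],F[0]]);G=np.array([.5545,-.129])
def mix(p): d=np.asarray(p)[:2]-G; return 1000*np.array([d@F,d@L])
def knob():
    R=[]
    for c in("top","scene"):
        p=ctrl.camera(c); b=blob(p,orange,(308,185) if c=="top" else (316,205),30)
        if b is None: print(c,None); continue
        print(c,b[1].sum(),b[0],mix(w(p,*b[0],.24))); R.append(ray(p,*b[0]))
        cv2.imwrite("pics/%s_%d.png"%(c,p["shot"]),cv2.resize(p["frame"][130:260,240:420],None,fx=4,fy=4))
    if len(R)==2: k=tri(R); print("knob",mix(k),k[2])
    o=ctrl.get_obs(); print("tcp",mix(o["tool_pos"]),o["tool_pos"][2],"F",o["ft_force"],o["time_s"])
E
python3 -c "
from m import *
knob()"; ls pics
```

```text
top None
scene None
tcp [51.8089 40.2385] 0.21659098590247794 F [3.8082 0.5528 4.2071] 4.65
sc.png
scene0.png
tc.png
top0.png
```

servo_tool:
  moves:
    - [0,0,0,-5,0,0,255]
    - [0,0,0,-10,0,0,255]
    - [0,0,0,-15,0,0,255]
    - [0,0,0,-19,0,0,255]
    - [0,0,0,-21,0,0,255]
    - [0,0,0,-21,0,0,255]
    - [0,0,0,10,0,0,255]
    - [0,0,0,15,0,-60,255]
    - [0,0,0,45,0,-120,255]
    - [0,0,0,80,-50,-120,255]
    - [0,0,0,80,-110,-120,255]
    - [0,0,0,80,-110,-120,255]

```text
time_s: 6.15
tool_pos: [0.6995, 0.0133, 0.3338]
eef_rot: [-3.139, 0.004, -0.098]
ft_force: [-0.7, -0.8, 0.4]
finger_gap: -0.001
finger_force: 0.0
```

```bash
python3 -c "
from m import *
knob()"; ls pics
```

```text
top 64 [295.2188 182.1562] [ 2.6828 48.987 ]
scene None
tcp [129.5507 150.1748] 0.3342199598197245 F [ 0.3646 -0.7811  0.0727] 6.25
sc.png
scene0.png
tc.png
top0.png
top_7.png
```

servo_tool:
  moves:
    - [0,0,0,-60,20,0,255]
    - [0,0,0,-120,45,0,255]
    - [0,0,0,-127,45,30,255]
    - [0,0,0,-127,45,80,255]
    - [0,0,0,-127,45,114,255]
    - [0,0,0,-127,55,114,255]
    - [0,0,0,-127,62,114,255]
    - [0,0,0,-127,69,114,255]
    - [0,0,0,-127,76,114,255]
    - [0,0,0,-127,83,114,255]
    - [0,0,0,-127,90,114,255]
    - [0,0,0,-127,95,114,255]
    - [0,0,0,-127,95,114,255]

```text
time_s: 7.88
tool_pos: [0.5662, -0.0738, 0.2241]
eef_rot: [-3.14, -0.006, -0.105]
ft_force: [-1.1, 4.5, 19.0]
finger_gap: 0.002
finger_force: 7.6
```

```bash
python3 -c "
from m import *
knob()"; ls pics
```

```text
top None
scene 24 [321.5417 192.8333] [ 8.1017 23.7384]
tcp [ 5.7385 56.1472] 0.2240818001149008 F [-1.8008  4.0192 18.9447] 7.975
sc.png
scene0.png
scene_10.png
tc.png
top0.png
top_7.png
```

View pics/scene_10.png

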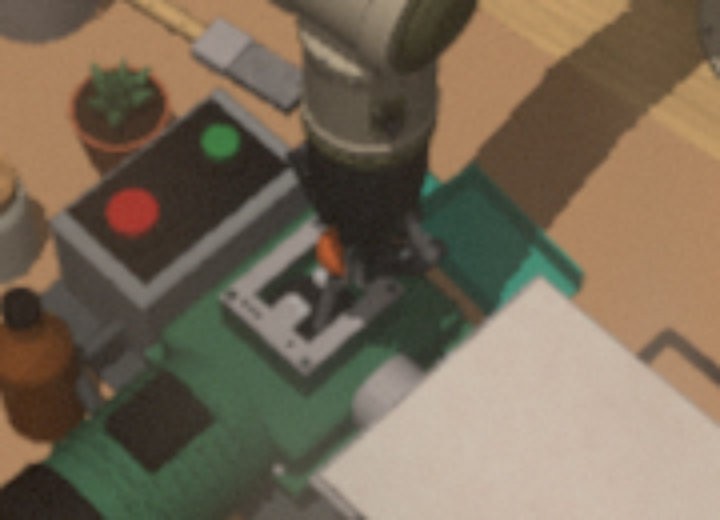

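The scene crop shows the knob at (330,250) being pushed by the splayed back of the finger. That explains the upward force. I'll back off and turn the tool 90°, so that the narrow finger sides do the pushing.

servo_tool:
  moves:
    - [0,0,0,0,-15,0,255]
    - [0,0,0,0,-40,-30,255]
    - [0,0,0,0,-60,-90,255]
    - [0,0,0,60,-95,-110,255]
    - [0,0,0,80,-95,-110,255]
    - [0,0,0,80,-95,-110,255]

```text
time_s: 8.72
tool_pos: [0.6547, 0.012, 0.3306]
eef_rot: [3.142, 0.0, -0.105]
ft_force: [-0.2, -1.1, -1.3]
finger_gap: -0.0
finger_force: 0.0
```

```bash
python3 -c "
from m import *
knob(); print(ctrl.get_obs()['qpos'])"; ls pics
```

```text
top 63 [299.4603 182.6984] [ 2.7681 34.9497]
scene None
tcp [ 82.6947 149.796 ] 0.33042618436829285 F [0.2974 0.1455 0.0814] 8.825
[-0.0784  0.4058 -0.0377  1.6257  0.0166  1.1123 -1.7974]
sc.png
scene0.png
scene_10.png
tc.png
top0.png
top_11.png
top_7.png
```

servo_tool:
  moves:
    - [0,0,-0.17,0,0,0,255]
    - [0,0,-0.34,0,0,0,255]
    - [0,0,-0.51,0,0,0,255]
    - [0,0,-0.68,-20,10,0,255]
    - [0,0,-0.85,-40,20,0,255]
    - [0,0,-1.02,-60,30,0,255]
    - [0,0,-1.19,-80,40,0,255]
    - [0,0,-1.36,-80,50,0,255]
    - [0,0,-1.53,-80,50,0,255]
    - [0,0,-1.571,-80,50,0,255]
    - [0,0,-1.571,-80,50,50,255]
    - [0,0,-1.571,-80,50,100,255]
    - [0,0,-1.571,-80,50,100,255]

```text
time_s: 10.45
tool_pos: [0.5653, -0.0306, 0.2286]
eef_rot: [-3.134, 0.001, 1.465]
ft_force: [0.4, 0.1, 0.3]
finger_gap: -0.004
finger_force: 0.0
```

servo_tool:
  moves:
    - [0,0,0,-20,2,0,255]
    - [0,0,0,-32,2,0,255]
    - [0,0,0,-39,2,0,255]
    - [0,0,0,-46,2,0,255]
    - [0,0,0,-53,2,0,255]
    - [0,0,0,-60,2,0,255]
    - [0,0,0,-65,2,0,255]
    - [0,0,0,-65,2,0,255]

```text
time_s: 11.45
tool_pos: [0.566, -0.0941, 0.2341]
eef_rot: [3.136, -0.001, 1.466]
ft_force: [-1.1, 3.0, 19.1]
finger_gap: -0.001
finger_force: 7.5
```

```bash
python3 -c "
from m import *
knob()"; ls pics
```

```text
top None
scene None
tcp [ 7.6654 35.9132] 0.23408423092394964 F [-1.336   2.4318 19.1684] 11.55
sc.png
scene0.png
scene_10.png
tc.png
top0.png
top_11.png
top_7.png
```

```bash
python3 -c "
from m import *
for c,(r,q) in dict(scene=(150,270),top=(140,250)).items():
    p=ctrl.camera(c); f=p['frame'][r:r+100,q:q+100]; z=p['range_z'][r:r+100,q:q+100]
    cv2.imwrite('pics/z_'+c+'.png',cv2.resize(f,None,fx=4,fy=4,interpolation=cv2.INTER_CUBIC))
a=np.hstack([cv2.imread('pics/z_scene.png'),cv2.imread('pics/z_top.png')]);cv2.imwrite('pics/z1.png',a)
"
```

```text
(no output)
```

View pics/z1.png

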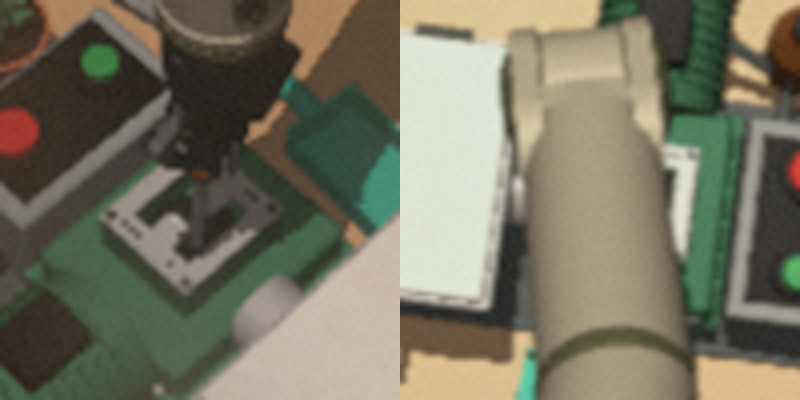

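The scene crop shows the knob, a bit of orange at (200,172), sitting right under the gripper's knuckles. The tool is too low, so I'll raise it about 12 mm and push with the tips only.

servo_tool:
  moves:
    - [0,0,0,12,0,0,255]
    - [0,0,0,25,0,-6,255]
    - [0,0,0,25,0,-13,255]
    - [0,0,0,25,0,-13,255]
    - [0,0,0,12,0,-13,255]
    - [0,0,0,5,0,-13,255]
    - [0,0,0,0,0,-13,255]
    - [0,0,0,-5,0,-13,255]
    - [0,0,0,-10,0,-13,255]
    - [0,0,0,-10,0,-13,255]

```text
time_s: 12.9
tool_pos: [0.5625, -0.1052, 0.2442]
eef_rot: [-3.141, 0.0, 1.464]
ft_force: [0.3, -0.3, -0.3]
finger_gap: 0.001
finger_force: 0.0
```

servo_tool:
  moves:
    - [0,0,0,10,0,-20,255]
    - [0,0,0,50,10,-50,255]
    - [0,0,0,100,50,-50,255]
    - [0,0,0,130,80,-50,255]
    - [0,0,0,130,80,-50,255]

```text
time_s: 13.52
tool_pos: [0.6574, 0.0199, 0.2936]
eef_rot: [-3.141, -0.002, 1.469]
ft_force: [-0.5, -0.5, -0.5]
finger_gap: -0.002
finger_force: 0.0
```

```bash
python3 -c "
from m import *
knob()"; ls pics
```

```text
top 52 [304.3846 183.4038] [ 2.6177 18.6197]
scene 33 [317.6667 187.5758] [4.0102 4.374 ]
knob [ 4.9534 13.8585] 0.2509571427585206
tcp [ 84.9938 155.0865] 0.2936673013995067 F [ 0.2107 -0.1312 -0.6987] 13.625
sc.png
scene0.png
scene_10.png
scene_18.png
tc.png
top0.png
top_11.png
top_17.png
top_7.png
z1.png
z_scene.png
z_top.png
```

```bash
python3 -c "
import cv2,numpy as np
a=np.hstack([cv2.imread('pics/top_17.png')[100:420,150:550],cv2.imread('pics/scene_18.png')[50:370,150:550]]);cv2.imwrite('pics/z2.png',a)"
```

```text
(no output)
```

View pics/z2.png

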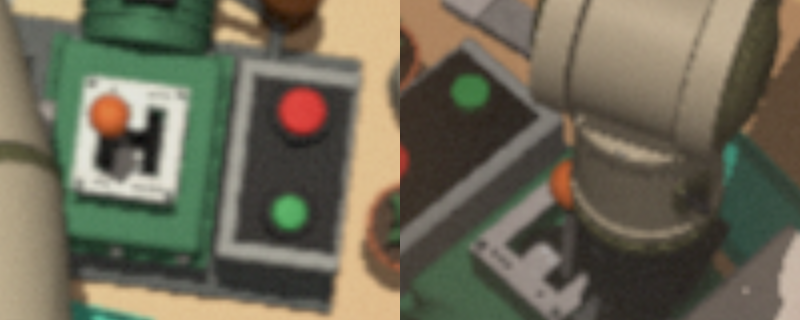

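The top half shows the knob at crop (108,115), inside the neutral channel at mixer y ≈ 18 mm. The last pass at y = 24 mm made no contact, so the fingertips probably rode over the knob. I'll check their real height by depth.

```bash
python3 -c "
from m import *
p=ctrl.camera('scene');o=ctrl.get_obs();K=p['camera_matrix'];V,U=np.mgrid[:400,:640];r=p['range_z']
P=np.stack([(U-K[0,2])/K[0,0]*r,-(V-K[1,2])/K[1,1]*r,-r],-1)@p['pose'][:3,:3].T+p['pose'][:3,3]
t=o['tool_pos'];print(t,o['finger_gap'])
m=(np.hypot(P[...,0]-t[0],P[...,1]-t[1])<.07)&(P[...,2]>.19)&(r>0)
Q=P[m];print(m.sum());print(np.histogram(Q[:,2],bins=np.arange(.2,.5,.01)))
for lo in np.arange(.2,.4,.02):
  k=Q[(Q[:,2]>lo)&(Q[:,2]<lo+.02)]
  if len(k):print(round(lo,2),len(k),(k.min(0)-t)[:2],(k.max(0)-t)[:2])
"
```

```text
[0.6552 0.0153 0.2939] -0.0007845129664277215
6072
(array([ 0,  0,  0,  0,  0,  0,  0,  0,  0,  0,  0,  3, 13, 16, 10, 12, 24,
       59, 30, 29, 84, 72, 39, 27, 24, 68, 76, 76, 96]), array([0.2 , 0.21, 0.22, 0.23, 0.24, 0.25, 0.26, 0.27, 0.28, 0.29, 0.3 ,
       0.31, 0.32, 0.33, 0.34, 0.35, 0.36, 0.37, 0.38, 0.39, 0.4 , 0.41,
       0.42, 0.43, 0.44, 0.45, 0.46, 0.47, 0.48, 0.49]))
0.3 3 [-0.0024  0.0058] [0.0087 0.0095]
0.32 29 [-0.0116  0.    ] [0.0162 0.0115]
0.34 22 [-0.0061  0.0039] [0.0168 0.0139]
0.36 83 [-0.037  -0.0097] [0.0423 0.017 ]
0.38 59 [-0.0526  0.0003] [0.0592 0.0197]
```

servo_tool:
  moves:
    - [0,0,0,-40,-45,0,255]
    - [0,0,0,-80,-83,0,255]
    - [0,0,0,-80,-83,45,255]
    - [0,0,0,-80,-83,88,255]
    - [0,0,0,-92,-83,88,255]
    - [0,0,0,-102,-83,88,255]
    - [0,0,0,-109,-83,88,255]
    - [0,0,0,-116,-83,88,255]
    - [0,0,0,-123,-83,88,255]
    - [0,0,0,-130,-83,88,255]
    - [0,0,0,-130,-83,88,255]

```text
time_s: 15.05
tool_pos: [0.5594, -0.1054, 0.2061]
eef_rot: [-3.141, 0.001, 1.464]
ft_force: [-0.6, -0.3, -0.7]
finger_gap: 0.002
finger_force: 0.0
```

servo_tool:
  moves:
    - [0,0,0,-6,0,0,255]
    - [0,0,0,-12,0,0,255]
    - [0,0,0,-18,0,0,255]

```text
time_s: 15.42
tool_pos: [0.5577, -0.1228, 0.2062]
eef_rot: [-3.142, 0.0, 1.465]
ft_force: [-0.2, 1.7, 1.2]
finger_gap: -0.002
finger_force: 0.8
```

```bash
python3 -c "
from m import *
knob()
p=ctrl.camera('scene');o=ctrl.get_obs();K=p['camera_matrix'];V,U=np.mgrid[:400,:640];r=p['range_z']
P=np.stack([(U-K[0,2])/K[0,0]*r,-(V-K[1,2])/K[1,1]*r,-r],-1)@p['pose'][:3,:3].T+p['pose'][:3,3]
m=(np.hypot(P[...,0]-G[0],P[...,1]-G[1])<.07)&(P[...,2]>.16)&(P[...,2]<.28)&(r>0)
for v,u in np.argwhere(m)[::4]: print(u,v,mix(P[v,u]).round(0),P[v,u,2].round(3),p['frame'][v,u],end=' | ')
cv2.imwrite('pics/z3.png',cv2.resize(p['frame'][150:250,260:380],None,fx=6,fy=6,interpolation=cv2.INTER_CUBIC))
"
```

```text
top None
scene None
tcp [2.3728 5.7204] 0.20611720465501568 F [1.2225 1.1438 0.2085] 15.525
328 176 [-25.  15.] 0.28 [27 35 39] | 327 178 [-19.  17.] 0.278 [ 71  94 124] | 323 181 [-4. 17.] 0.279 [30 33 35] | 323 182 [-2. 19.] 0.279 [29 34 37] | 319 184 [ 9. 15.] 0.278 [30 37 41] | 323 184 [-10.  11.] 0.251 [46 52 53] | 319 185 [12. 18.] 0.279 [35 40 42] | 323 185 [-10.  11.] 0.246 [44 49 52] | 319 186 [11. 17.] 0.271 [45 50 52] | 323 186 [-10.  11.] 0.239 [46 55 56] | 319 187 [10. 15.] 0.263 [56 57 61] | 315 188 [26. 17.] 0.278 [35 40 42] | 319 188 [ 9. 15.] 0.256 [50 54 59] | 315 189 [18.  8.] 0.253 [34 41 41] | 319 189 [10. 16.] 0.253 [56 60 65] | 311 190 [  8. -19.] 0.204 [53 60 62] | 317 190 [14. 13.] 0.249 [32 37 38] | 321 190 [ 4. 17.] 0.242 [53 56 61] | 313 191 [  5. -14.] 0.2 [61 66 72] | 318 191 [11. 13.] 0.239 [54 59 62] | 312 192 [  8. -15.] 0.197 [59 65 70] | 318 192 [11. 13.] 0.236 [54 62 59] | 314 193 [  2. -13.] 0.188 [63 69 72] | 312 195 [  8. -15.] 0.18 [66 70 77] | 313 196 [  5. -14.] 0.173 [60 66 70] | 313 197 [  7. -12.] 0.172 [57 61 65] | 315 198 [  1. -10.] 0.162 [65 70 72] |
```

View pics/z3.png

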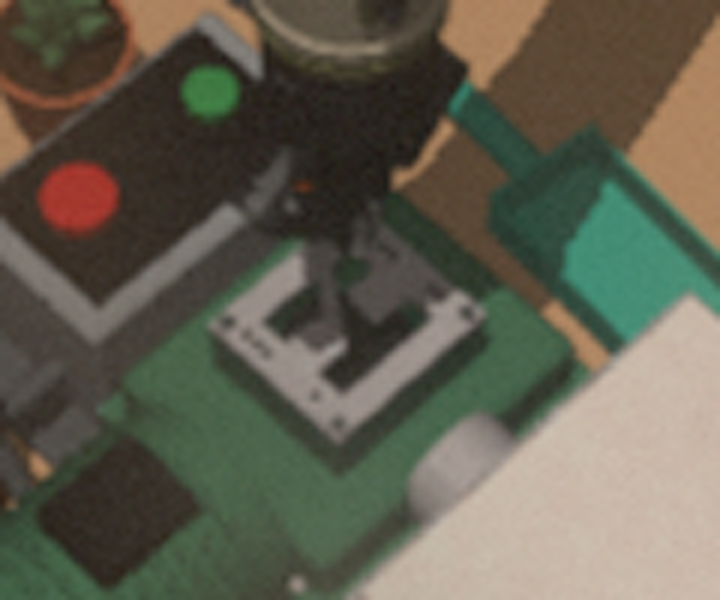

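The crop shows the stem past the middle, leaning towards the right leg, and the push force is gentle. I'll carry on to the right leg, then back off and look.

servo_tool:
  moves:
    - [0,0,0,-5,0,0,255]
    - [0,0,0,-10,0,0,255]
    - [0,0,0,-14,0,0,255]
    - [0,0,0,-18,0,0,255]
    - [0,0,0,-18,0,0,255]
    - [0,0,0,8,0,-5,255]
    - [0,0,0,30,0,-50,255]
    - [0,0,0,80,40,-100,255]
    - [0,0,0,130,80,-100,255]
    - [0,0,0,150,80,-100,255]
    - [0,0,0,150,80,-100,255]

```text
time_s: 16.95
tool_pos: [0.6539, 0.0219, 0.3063]
eef_rot: [3.141, -0.002, 1.469]
ft_force: [-0.4, 0.1, -0.2]
finger_gap: -0.0
finger_force: 0.0
```

```bash
python3 -c "
from m import *
knob()"
```

```text
top 63 [321.2222 185.6825] [  2.5412 -37.1502]
scene None
tcp [ 82.2019 156.395 ] 0.3059801224554411 F [-0.6911 -1.3195 -1.0199] 17.05
```

servo_tool:
  moves:
    - [0,0,0,-50,-40,0,255]
    - [0,0,0,-100,-80,0,255]
    - [0,0,0,-126,-80,20,255]
    - [0,0,0,-126,-80,70,255]
    - [0,0,0,-126,-80,100,255]
    - [0,0,0,-145,-80,100,255]
    - [0,0,0,-160,-80,100,255]
    - [0,0,0,-166,-80,100,255]
    - [0,0,0,-170,-80,100,255]
    - [0,0,0,-173,-80,100,255]
    - [0,0,0,-175,-80,100,255]
    - [0,0,0,-175,-80,100,255]

```text
time_s: 18.55
tool_pos: [0.5551, -0.1471, 0.2063]
eef_rot: [3.142, 0.0, 1.465]
ft_force: [0.3, -0.1, 0.2]
finger_gap: -0.001
finger_force: 0.2
```

servo_tool:
  moves:
    - [0,0,0,15,0,0,255]
    - [0,0,0,25,0,-50,255]
    - [0,0,0,25,-20,-100,255]
    - [0,0,0.17,10,-50,-100,255]
    - [0,0,0.34,-10,-80,-100,255]
    - [0,0,0.51,-24,-80,-100,255]
    - [0,0,0.68,-24,-80,-100,255]
    - [0,0,0.85,-24,-80,-100,255]
    - [0,0,1.02,-24,-80,-100,255]
    - [0,0,1.19,-24,-80,-100,255]
    - [0,0,1.36,-24,-80,-100,255]
    - [0,0,1.53,-24,-80,-100,255]
    - [0,0,1.571,-24,-80,-100,255]
    - [0,0,1.571,-24,-80,-100,255]

```text
time_s: 20.3
tool_pos: [0.4731, -0.1616, 0.3061]
eef_rot: [-3.141, 0.0, -0.104]
ft_force: [0.1, -0.5, -0.0]
finger_gap: 0.001
finger_force: 0.0
```

```bash
python3 -c "
from m import *
knob()"
```

```text
top None
scene None
tcp [-77.4983 -41.4655] 0.3061958445239399 F [ 0.7091  0.1849 -0.361 ] 20.4
```

servo_tool:
  moves:
    - [0,0,0,0,1,50,255]
    - [0,0,0,0,1,103,255]
    - [0,0,0,25,1,103,255]
    - [0,0,0,45,1,103,255]
    - [0,0,0,52,1,103,255]
    - [0,0,0,58,1,103,255]
    - [0,0,0,64,1,104,255]
    - [0,0,0,70,1,105,255]
    - [0,0,0,76,1,106,255]
    - [0,0,0,82,1,107,255]
    - [0,0,0,87,1,108,255]

```text
time_s: 21.78
tool_pos: [0.5598, -0.1729, 0.1981]
eef_rot: [3.142, 0.0, -0.106]
ft_force: [-1.3, -0.3, 0.5]
finger_gap: 0.004
finger_force: 0.9
```

Light contact. I'll continue in small steps.

servo_tool:
  moves:
    - [0,0,0,4,0,0,255]
    - [0,0,0,8,0,1,255]
    - [0,0,0,11,0,1,255]
    - [0,0,0,14,0,1,255]

```text
time_s: 22.28
tool_pos: [0.5731, -0.1742, 0.197]
eef_rot: [-3.141, 0.001, -0.106]
ft_force: [-2.3, 0.9, -2.1]
finger_gap: 0.002
finger_force: 1.1
```

servo_tool:
  moves:
    - [0,0,0,2,0,0,255]
    - [0,0,0,4,0,0,255]
    - [0,0,0,5,0,0,255]

```text
time_s: 22.65
tool_pos: [0.5779, -0.1748, 0.1971]
eef_rot: [-3.142, 0.001, -0.106]
ft_force: [-3.2, 0.7, -2.3]
finger_gap: 0.002
finger_force: 1.8
```

servo_tool:
  moves:
    - [0,0,0,2,0,0,255]
    - [0,0,0,4,0,0,255]
    - [0,0,0,4,0,0,255]

```text
time_s: 23.02
tool_pos: [0.5805, -0.175, 0.1966]
eef_rot: [-3.141, 0.004, -0.106]
ft_force: [-6.8, 2.3, -1.9]
finger_gap: -0.005
finger_force: 3.6
```

servo_tool:
  moves:
    - [0,0,0,3,0,0,255]
    - [0,0,0,3,0,0,255]
    - [0,0,0,-15,0,0,255]
    - [0,0,0,-25,0,-50,255]
    - [0,0,0,-50,30,-100,255]
    - [0,0,0,-76,80,-100,255]
    - [0,0,0,-76,104,-100,255]
    - [0,0,0,-76,104,-100,255]
    - [0,0,0,-76,104,-100,255]

```text
time_s: 24.15
tool_pos: [0.4966, -0.27, 0.2975]
eef_rot: [-3.141, -0.001, -0.105]
ft_force: [0.4, 0.5, 0.1]
finger_gap: 0.002
finger_force: 0.0
```

```bash
python3 -c "
from m import *
knob()
for c in('top','scene'):
    p=ctrl.camera(c); cv2.imwrite('pics/y_'+c+'.png',cv2.resize(p['frame'][140:240,260:360],None,fx=4,fy=4,interpolation=cv2.INTER_CUBIC))
cv2.imwrite('pics/y.png',np.hstack([cv2.imread('pics/y_top.png'),cv2.imread('pics/y_scene.png')]))"
```

```text
top 66 [324.7121 170.2424] [ 54.9683 -41.8412]
scene None
tcp [ -42.7255 -145.8405] 0.29728465761612155 F [0.7462 0.1635 0.8824] 24.25
```

View pics/y.png

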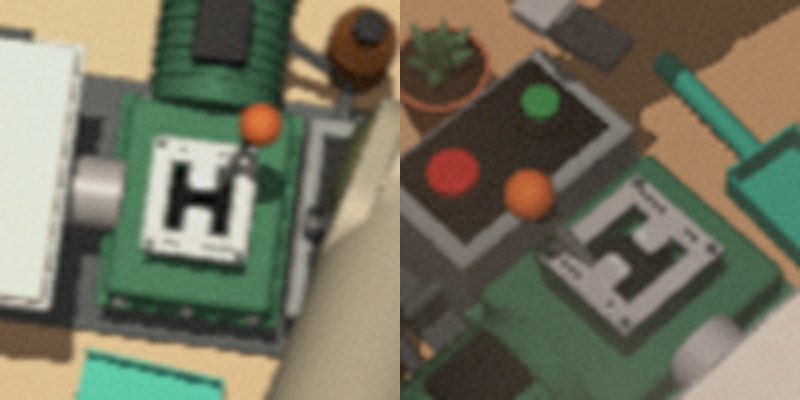

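The lever is home in third: the knob is at about (260,123) in the top crop, at mixer (55, -42) mm, so b ≈ 0.28 rad. Now the start button.

servo_tool:
  moves:
    - [0,0,0,-2,0,60,255]
    - [0,0,0,-2,0,120,255]
    - [0,0,0,-2,0,145,255]
    - [0,0,0,-2,0,155,255]
    - [0,0,0,-2,0,162,255]
    - [0,0,0,-2,0,162,255]

```text
time_s: 25.1
tool_pos: [0.4942, -0.2705, 0.1358]
eef_rot: [3.141, -0.001, -0.106]
ft_force: [-0.3, -0.5, 0.6]
finger_gap: 0.001
finger_force: 0.0
```

servo_tool:
  moves:
    - [0,0,0,0,0,4,255]
    - [0,0,0,0,0,8,255]
    - [0,0,0,0,0,11,255]
    - [0,0,0,0,0,14,255]
    - [0,0,0,0,0,14,255]

```text
time_s: 25.72
tool_pos: [0.4935, -0.2704, 0.121]
eef_rot: [-3.141, 0.0, -0.106]
ft_force: [-0.4, -0.2, -0.5]
finger_gap: -0.005
finger_force: 0.0
```

servo_tool:
  moves:
    - [0,0,0,0,0,3,255]
    - [0,0,0,0,0,6,255]
    - [0,0,0,0,0,8,255]
    - [0,0,0,0,0,8,255]

```text
time_s: 26.22
tool_pos: [0.4936, -0.2704, 0.1131]
eef_rot: [-3.142, 0.0, -0.106]
ft_force: [-0.8, 1.2, 1.0]
finger_gap: -0.002
finger_force: 0.7
```

Contact is starting at about TCP z = 0.114, which fits the tip offset of roughly 22 mm.

servo_tool:
  moves:
    - [0,0,0,0,0,2,255]
    - [0,0,0,0,0,4,255]
    - [0,0,0,0,0,5,255]
    - [0,0,0,0,0,5,255]

```text
time_s: 26.72
tool_pos: [0.4936, -0.2704, 0.1083]
eef_rot: [-3.142, 0.0, -0.106]
ft_force: [-1.3, 0.2, 5.4]
finger_gap: -0.001
finger_force: 2.1
```

servo_tool:
  moves:
    - [0,0,0,0,0,2,255]
    - [0,0,0,0,0,4,255]
    - [0,0,0,0,0,4,255]
    - [0,0,0,0,0,4,255]

```text
time_s: 27.22
tool_pos: [0.4938, -0.2705, 0.1066]
eef_rot: [3.141, -0.001, -0.106]
ft_force: [-8.2, 4.7, 33.2]
finger_gap: 0.0
finger_force: 16.4
```

The button is bottomed out. I'll lift straight up and check.

servo_tool:
  moves:
    - [0,0,0,0,0,-10,255]
    - [0,0,0,0,0,-60,255]
    - [0,0,0,0,0,-120,255]
    - [0,0,0,0,0,-180,255]
    - [0,0,0,0,0,-220,255]
    - [0,0,0,0,0,-220,255]
    - [0,0,0,0,0,-220,255]
    - [0,0,0,0,0,-220,255]

```text
time_s: 28.22
tool_pos: [0.4931, -0.2702, 0.3227]
eef_rot: [-3.141, 0.002, -0.106]
ft_force: [1.0, -0.8, -0.7]
finger_gap: -0.001
finger_force: 0.0
```

```bash
python3 -c "
from m import *
knob(); p=ctrl.camera('scene')
for n in('scoop','succulent','glass_jar','brush'):
    r=ctrl.place_of(p,n)[:1]
    if r: print(n,w(p,r[0]['position'][0]*640,r[0]['position'][1]*400,0.))
b=blob(p,green,(295,165),12); print(b and (b[0],b[1].sum()))
print(ctrl.hand_in())"
```

```text
top 67 [324.8806 170.194 ] [ 55.2031 -42.3705]
scene None
tcp [ -45.809  -147.0162] 0.3230024410377809 F [-0.0218  0.1777 -0.4044] 28.325
scoop [ 0.3566 -0.1352  0.    ]
succulent [ 0.4684 -0.3907  0.    ]
glass_jar [ 0.6235 -0.3969 -0.    ]
brush [ 0.3702 -0.3995  0.    ]
(array([294.6512, 164.6744]), np.int64(43))
the job is handed in; nothing more can be done
None
```

The lever is fully home in third, and I then pressed the green start button right down and let it come up. The arm is clear and the job was handed in at about 28 s; the hand-in returned no verdict.

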